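Bolt the key box against its spring catch

ROBOT

A 6-joint arm with a two-finger parallel gripper is mounted at the origin on the work surface. World frame = base frame: x ahead of the robot, y to its left, z up, the work surface at z = 0. Lengths are in m, angles in rad, forces in N, time in s.
With the tool pointing down it reaches from about 0.3 to 0.825 m from the base axis. Payload 5.4 kg.
Tool frame: the origin (TCP) lies on the front face of the gripper's body, between the roots of the fingers; the fingertips stand 88 mm ahead of it and the grasp point (between the pads) lies 69 mm ahead of it; z points along the fingers, y is the direction in which the jaws open and shut (so a half turn about z gives the same grasp; the last joint's range is limited). The gripper opens to 92 mm and grips with 3 to 60 N. Pads are 20 mm wide; open, the fingers measure 128 mm over their backs; the gripper's body (75 mm by 189 mm) begins 69 mm behind the grasp point.
Start: joints at [-1.453, 0.158, 1.597, -0, 1.386, -0.21], TCP at [0.185, -0.544, 0.303] pointing down, gripper open.
Joint ranges: [-2.91, 2.91], [-0.94, 2.29], [0.18, 2.7], [-1.29, 4.43], [0.17, 2.64], [-3, 3]. Speed limits (rad/s): [2.57, 2.57, 3.14, 3.14, 3.14, 3.14].

INTERFACE

Orientations are given as a unit quaternion [x, y, z, w].
In Python, from workcell import telemetry, vision, order, find_in, masks_of gives the robot as it stands.
- The arm moves only by the shell command python3 -m jog 'ROWS' [OPENING] [FORCE]. ROWS is JSON, a list of rows, each a list of 4 numbers: the shift along the world's x, y, z in mm, then the turn about the world's z in degrees. A call has exactly 10 rows; each row is the pose to reach, as a shift and turn from the pose commanded when the call began; what a row does not reach only later rows make up. A row lasts 1/8 s, in which the tool goes at most 62.5 mm and 10.7 degrees, less where a joint would pass 70% of its speed; a pose out of reach is approached as far as the arm can. A call with a gripper value outside its range is refused whole. OPENING is the opening, from -1 (shut) to 1 (fully open), set as the call begins (- or left out, the last holds). The fingers move at their own pace and stop on an object; FORCE is the grip in N (left out, the last holds). Time passes only in rows, so rows that repeat a pose let the fingers close, or fill a call up. It gives the time, the measured TCP pose, the force and the opening at its end, in the units of the state.
- telemetry.get_obs(): the state, without advancing time (a new reading comes with each control period).
- vision.snapshot(name): name is "scene" or "side" or "wrist"; returns a dict with "img" (480x640x3 uint8, red, green, blue), "depth" (480x640 float32, m along the optical axis (not along the pixel's ray), 0 where there is no reading), "camera_matrix" (3x3 intrinsics, pixels), "distortion" ([k1, k2, p1, p2, k3] as OpenCV has them; the pictures are not rectified), "R" (3x3) and "t" (3): a world point X has camera coordinates R X + t; the wrist camera has in their place "tool_from_camera" (4x4, takes a point from camera to tool coordinates, whose origin is the TCP and whose axes are the flange's). Camera axes: x right, y down, z forward; pixel columns grow to the right and rows downward; lengths in m; the calibration is good to about 2 mm. A picture is of the moment at which its call begins: read the wrist's pose just before it.
- order.finish_job(): hands the job in, once; it reports no verdict.
Trained networks look in a picture, given as the dict that the camera call returned (one of the last four; its "shot" number tells which), for a name from the list of things; names that differ only in an ending like _2 or _b are one class to them, and where a whole thing is asked for, a point or a joint stands for the part that bears it (a point fixed in the world has none). Each returns a list of dicts, best first, with "confidence" (0 to 1); they miss things now and then, are a little off and sometimes report something else, mostly with a low value. They report only what shows in the picture. A call takes as long as a camera call.
- find_in(picture, target): "box" ([centre column, centre row, width, height] in pixels, round what is visible of it).
- masks_of(picture, target): "pixels" (480x640 bool, what is visible of it) and "box" ([centre column, centre row, width, height] in pixels, round what is visible of it).
The state is a dict: "time": time; "joint_pos": joint angles; "dq": joint speeds; "effort": joint torques, N m; "position": TCP position; "tcp_rot": TCP orientation; "ft_force": force on the tool from outside, world axes, zero at the start; "ft_torque": the same for the moment, N m; "finger_gap": finger opening in m.
Only numpy, scipy, OpenCV 4.12 (cv2) and the standard library are available. Lean on these libraries where they do the work, as an engineer would, in place of code of your own. Each camera call takes 0.05 s, during which the arm holds its last target.

TASK

Bolt the blue key box shut: hold the red spring catch pad down with one fingertip and, keeping it down, push the orange bolt handle with the other fingertip until the bolt is fully home in its keeper; then let go of both so that the catch springs up and locks the bolt. Only press and push: never pinch or force the handle, and leave the padlock, lock barrel, oil bottle and screwdriver standing or lying where they are.

Things in the scene. Friction and masses are not known exactly. Their poses are not given: they have to be found in the camera images.
- keybox: Blue steel key box, sizes in mm: 240 (its x), 300 (its y), 80 high, screwed to the counter in a different place and yaw each time. Origin: centre of its underside, z up. On its flat top catch and bolt lie side by side along the box's y; the bolt is shot towards +y. Rod, rack, housing and guides are nowhere higher than 98 above the counter: a fingertip level with the pressed pad (106) passes over them.
- pad: Red press pad of the spring catch, in mm 24 (box x) by 130 (box y) by 5 thick. Origin: centre of its flat top face, at rest 116 above the counter (36 above the box top); axes as the box's. It stands at x = -28, y = -28 in the box frame. It goes straight down when pressed anywhere along its length and springs back up.
- catch (a joint): How far the catch is pressed: 0 = up, 0.010 m = down at its stop. Spring: 2 N at first, 6 N at the stop. Its steel tooth locks the bolt (notches every 15 mm of travel, 3.5 mm of play either way) unless held at least 6 mm down; let go between notches, it stays part down and the bolt is not locked.
- handle: Orange upright handle plate of the bolt, in mm 28 (box x) by 10 (box y) by 44 high. Origin: its centre, 116 above the counter (it spans 94 to 138); axes as the box's. Its box x is +28: 56 from the pad's centre line, 32 clear between their edges; its box y is -45 plus the bolt's travel in mm. Push it on its -y face.
- bolt (a joint): Bolt travel along the box's +y: at the start 0 to 0.003 m (open); 0.060 m = end stop, fully home in the keeper. It slides with about 2 N of friction and stays where it is left.
- padlock_mid (a point): Brass padlock standing on the box top, 45 by 20 by 66 mm high; the point is 30 mm above its underside. Loose bystander.
- barrel_mid (a point): Steel lock barrel standing on the box top, 32 mm diameter, 40 mm high; the point is its centre. Loose bystander. It and the padlock stand on opposite sides of the catch and bolt, about 90 mm from the box's middle line, either way round.
- oil_mid (a point): White oil bottle with a red cap, 48 mm diameter, 110 mm high, standing on the counter beside the box; the point is its centre. Loose bystander.
- driver_grip (a point): Screwdriver, 180 mm long, lying on the counter beside the box; the point is in its handle. Loose bystander.

How it is judged:
On the way, in this order (a step that is already met when the one before it is completed fails the run):
1. a fingertip holds the catch down while the bolt is still open (value of joint catch above 0.0055 m and value of joint bolt below 0.01 m and contact force between the fingers and pad above 0.5 N), for 0.2 s.
2. the bolt has been pushed home (value of joint bolt above 0.055 m), for 0.1 s.
At the end, for the whole second after the job is handed in: the bolt is home in its last notch (travel over 55 of 60 mm) and at rest, the catch has sprung back up (less than 2 mm down), and the four loose things are within 15 mm of where they stood (value of joint bolt above 0.055 m and value of joint catch below 0.002 m and velocity of joint bolt between -0.005 and 0.005 m/s and distance of each of padlock_mid, barrel_mid, oil_mid, driver_grip from where it was at the start of the episode below 0.015 m); the robot touches nothing.
It fails at once if the padlock is moved more than 15 mm or lifted (distance of padlock_mid from where it was at the start of the episode above 0.015 m).
It fails at once if the lock barrel is moved more than 15 mm or lifted (distance of barrel_mid from where it was at the start of the episode above 0.015 m).
It fails at once if the oil bottle is moved more than 15 mm or lifted (distance of oil_mid from where it was at the start of the episode above 0.015 m).
It fails at once if the screwdriver is moved more than 15 mm or lifted (distance of driver_grip from where it was at the start of the episode above 0.015 m).
It fails at once if the handle is pinched or forced with more than 35 N (contact force between the fingers and handle above 35 N).
It also fails if it takes over 48 s, if anything falls off the work surface, if the arm or the gripper's body presses on something with over 40 N, if the wrist force passes 120 N, or if a joint passes its speed limit or range.

## Working session

There is one attempt and no reset: what is moved stays moved. The work goes in short steps, Python scripts to look and compute and a shell command to move; the robot and the scene stay as the last step left them, time stands still between calls to the robot, and variables do not carry over. Pictures are saved under pics/ and viewed, and the job is handed in when it is done.

```bash
ls; mkdir -p pics
cat > h.py <<'E'
import numpy as np,cv2
from workcell import telemetry,vision,order,find_in,masks_of
def snap(n,f=None):
    s=vision.snapshot(n)
    if f: cv2.imwrite('pics/'+f,cv2.cvtColor(s['img'],cv2.COLOR_RGB2BGR))
    return s
def pts(s,mask):
    r,c=np.nonzero(mask&(s['depth']>0))
    d=s['depth'][r,c]
    u=cv2.undistortPoints(np.stack([c,r],1).astype(float).reshape(-1,1,2),s['camera_matrix'],np.array(s['distortion'])).reshape(-1,2)
    X=np.c_[u*d[:,None],d]
    return (X-s['t'])@np.array(s['R'])
E
python3 - <<'E'
from h import *
o=telemetry.get_obs();print(o)
np.set_printoptions(precision=4,suppress=True)
for n in ['scene','side']:
    s=snap(n,n+'1.png')
    for t in ['keybox','pad','handle','padlock_mid','barrel_mid','oil_mid','driver_grip']:
        m=masks_of(s,t)
        for k in m[:2]:
            p=pts(s,k['pixels'])
            if len(p)<5: print(n,t,'few');continue
            print(n,t,round(k['confidence'],2),np.round(k['box']),len(p),np.median(p,0),np.percentile(p,2,axis=0),np.percentile(p,98,axis=0))
E
```

```text
pics
{'time': 0.0, 'joint_pos': array([-1.45310357e+00,  1.59049091e-01,  1.59821126e+00,  4.98143291e-06,
        1.38620427e+00, -2.10116086e-01]), 'dq': array([-0.00036407,  0.00067434,  0.00026833, -0.00021594, -0.00158938,
        0.0010193 ]), 'effort': array([ 6.81265265e-04, -3.85569441e+01, -3.22109020e+01,  7.00244657e-02,
        3.78804712e-02, -1.59069627e-04]), 'position': array([ 0.18504943, -0.54392335,  0.30172925]), 'tcp_rot': array([ 9.86597358e-01,  1.63171007e-01,  4.56832247e-05, -9.34869047e-04]), 'ft_force': array([ 0.24588671,  0.6447539 , -0.22316963]), 'ft_torque': array([-0.02957924,  0.01857832, -0.01856386]), 'finger_gap': 0.09178503583434557}
scene keybox 0.89 [308. 255. 162. 124.] 12830 [ 0.6052 -0.0107  0.08  ] [ 0.4494 -0.1722  0.0054] [0.6832 0.1229 0.1166]
scene pad 0.64 [306. 220.  52.  22.] 523 [ 0.5329 -0.0538  0.1156] [ 0.4996 -0.1141  0.0878] [0.5468 0.007  0.1186]
scene handle 0.96 [300. 234.  60.  36.] 526 [ 0.5881 -0.0674  0.0938] [ 0.5606 -0.1217  0.0802] [0.601  0.0276 0.138 ]
scene padlock_mid 0.61 [312. 197.  16.  21.] 310 [ 0.4735 -0.0
[... 1020 characters left out ...]
78 [354. 245.  16.  22.] 287 [ 0.4621 -0.0643  0.1151] [ 0.4426 -0.1201  0.0805] [ 0.5011 -0.0561  0.1454]
side barrel_mid 0.52 [273. 237.  13.  17.] 178 [0.6452 0.0415 0.1057] [0.6363 0.0032 0.0444] [0.71   0.0507 0.1219]
side barrel_mid 0.27 [313. 231.  44.  33.] 308 [ 0.5812 -0.069   0.0954] [ 0.5676 -0.123   0.0804] [0.5995 0.0225 0.1383]
side oil_mid 0.67 [234. 389.  26.  39.] 823 [0.4054 0.3853 0.0692] [0.3936 0.3594 0.0062] [0.4267 0.4025 0.1111]
side oil_mid 0.47 [330. 234.  36.  26.] 414 [ 0.5296 -0.0533  0.1157] [ 0.5176 -0.118   0.0811] [0.5695 0.0084 0.1193]
side driver_grip 0.5 [463. 220.   5.   9.] 75 [ 0.3436 -0.4474  0.0212] [ 0.3308 -0.4598  0.0107] [ 0.3596 -0.4424  0.0292]
```

Run:
```python
from h import *
np.set_printoptions(precision=4,suppress=True)
A=[]
for n in ['scene','side']:
    s=snap(n)
    p=pts(s,np.ones((480,640),bool));
    rgb=s['img'][(s['depth']>0)].astype(int)
    ok=(abs(p[:,0]-.56)<.3)&(abs(p[:,1])<.3)
    p=p[ok];rgb=rgb[ok]
    t=(abs(p[:,2]-.08)<.003); blue=(rgb[:,2]>rgb[:,0]+20)
    r=cv2.minAreaRect((p[t]*1000)[:,:2].astype(np.float32));print(n,'top',r,t.sum())
    red=(rgb[:,0]>1.8*rgb[:,1])&(rgb[:,0]>1.6*rgb[:,2])&(rgb[:,0]>80)
    q=p[red&(abs(p[:,2]-.116)<.003)]
    print('pad',cv2.minAreaRect((q*1000)[:,:2].astype(np.float32)),len(q),np.median(q[:,2]), q.mean(0))
    org=(rgb[:,0]>120)&(rgb[:,1]<.8*rgb[:,0])&(rgb[:,2]<.5*rgb[:,0])
    q=p[org&(p[:,2]>.122)]
    print('handle',len(q),q.mean(0),cv2.minAreaRect((q*1000)[:,:2].astype(np.float32)),np.percentile(q[:,2],99))
    im=s['img'][140:330,200:420]; cv2.imwrite('pics/%s_z.png'%n,cv2.resize(im[:,:,::-1],None,fx=3,fy=3,interpolation=cv2.INTER_CUBIC))
```

```text
scene top ((560.3516845703125, -28.885482788085938), (303.5940246582031, 243.24203491210938), 88.14132690429688) 7244
pad ((559.3779907226562, -55.92411804199219), (130.65255737304688, 83.07170867919922), 88.33443450927734) 418 0.11614883115488767 [ 0.5343 -0.0538  0.1161]
handle 41 [ 0.5802 -0.0715  0.1366] ((541.9470825195312, -72.4312515258789), (120.69754791259766, 9.639547348022461), 1.3551393747329712) 0.14011406774263133
side top ((559.4028930664062, -28.238143920898438), (304.1358642578125, 243.31362915039062), 88.3599624633789) 5248
pad ((556.757568359375, -55.39906311035156), (132.37185668945312, 78.81417083740234), 87.4218521118164) 311 0.1162223338211225 [ 0.5299 -0.0526  0.1162]
handle 25 [ 0.5727 -0.0682  0.1561] ((437.59967041015625, -39.888153076171875), (11.699344635009766, 326.40509033203125), 77.75303649902344) 0.4847676836902822
```

View pics/scene_z.png

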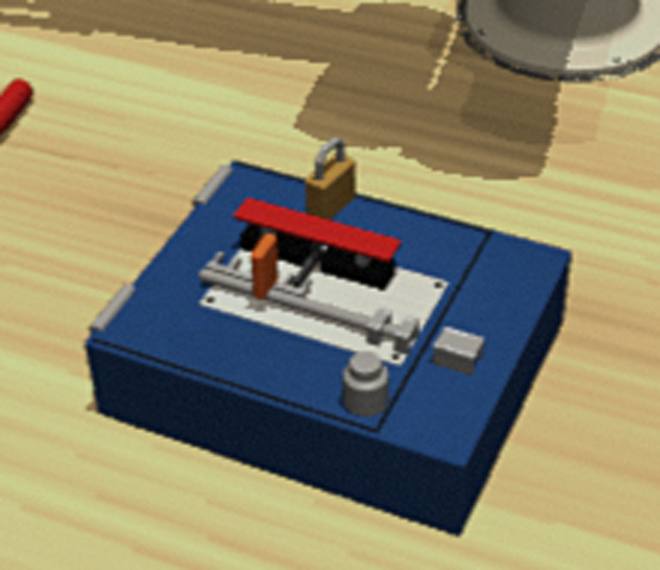

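View pics/scene1.png

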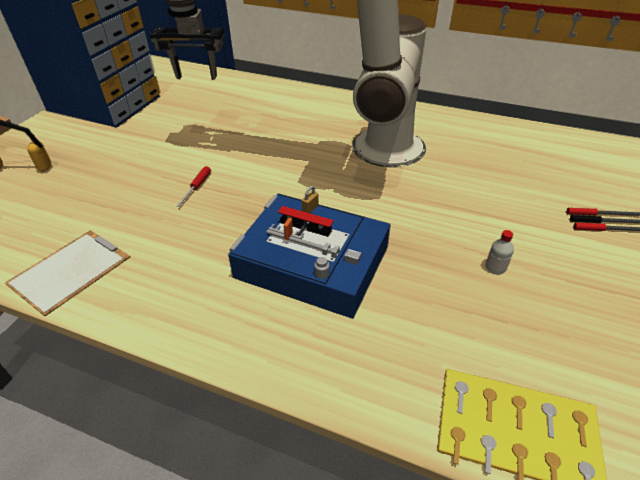

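The scene view shows the blue box with the red pad on the robot's side. The orange handle (about px 288,229) is at the -y end, with the padlock behind the pad (310,202) and the barrel in front (322,268). From the fit, the box centre is (560, -28.6) mm with a yaw of about -1.8°.

Plan: set the fingers 56 mm apart centre to centre (gap 38 mm) and straddle box x=0. I'll start at box y=-72.

```bash
python3 -m jog '[[35,42,0,7],[75,89,0,15],[112,133,0,22],[150,178,0,30],[186,222,0,38],[224,266,0,46],[262,311,0,54],[300,356,0,62],[337,400,0,69.4],[373,443,0,69.4]]' -0.174 20; python3 -m jog '[[0,0,0,0],[0,0,0,0],[0,0,0,0],[0,0,0,0],[0,0,-5,0],[0,0,-10,0],[0,0,-20,0],[0,0,-30,0],[0,0,-30,0],[0,0,-30,0]]'
python3 - <<'E'
from h import *
from scipy.spatial.transform import Rotation as R
o=telemetry.get_obs();print(o['time'],o['position'],R.from_quat(o['tcp_rot']).as_matrix().round(3),o['finger_gap'],o['ft_force'])
s=snap('wrist','w1.png');print(s['tool_from_camera'])
s=snap('scene'); cv2.imwrite('pics/s2.png',cv2.resize(s['img'][100:330,200:440,::-1],None,fx=3,fy=2.6))
E
```

```text
time: 2.15
position: [0.5592, -0.0997, 0.3029]
tcp_rot: [0.718, 0.696, 0.0, 0.0]
ft_force: [0.7, 0.2, -0.5]
finger_gap: 0.0379
time: 3.4
position: [0.5582, -0.1014, 0.2727]
tcp_rot: [0.718, 0.696, 0.0, 0.0]
ft_force: [-0.3, -0.3, -0.2]
finger_gap: 0.0378
3.4 [ 0.55818255 -0.10136697  0.27274317] [[ 0.032  0.999  0.   ]
 [ 0.999 -0.032 -0.   ]
 [-0.     0.    -1.   ]] 0.037798046823878384 [-0.34189879 -0.26265563 -0.23173781]
[[ 4.44675466e-05 -9.66467888e-01 -2.56787497e-01  7.24680556e-02]
 [ 9.99999867e-01  1.74862475e-04 -4.84959070e-04  4.49876858e-04]
 [ 5.13599865e-04 -2.56787442e-01  9.66467768e-01 -8.22963830e-02]
 [ 0.00000000e+00  0.00000000e+00  0.00000000e+00  1.00000000e+00]]
```

View pics/w1.png

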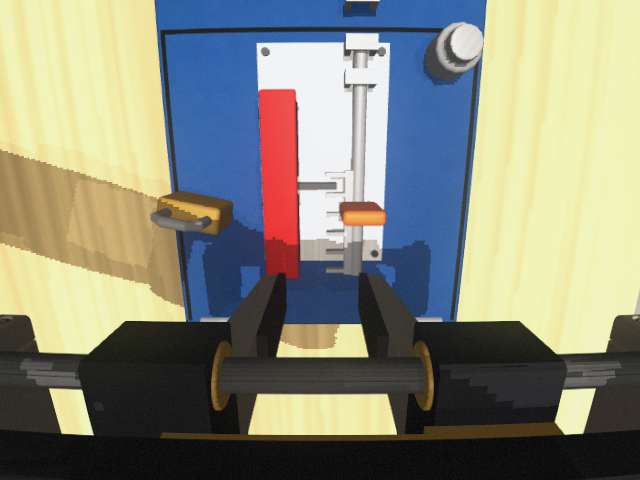

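View pics/s2.png

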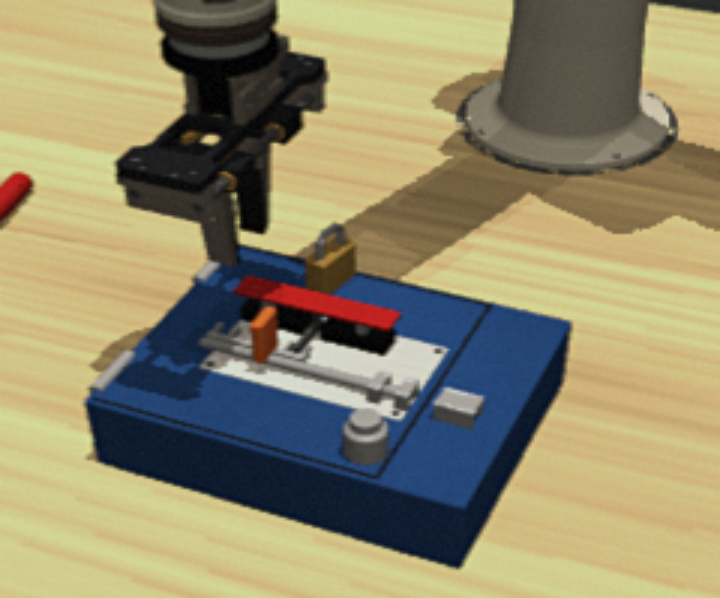

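The wrist view shows the pad at left (px 280,180), the handle at right (362,213), the fingertips at about (275,280) and (372,280), and nothing beneath the right finger except the rod end. Next I'll measure the pad and handle in the tool frame.

Run:
```python
from h import *
np.set_printoptions(precision=4,suppress=True)
o=telemetry.get_obs()
s=snap('wrist')
T=np.array(s['tool_from_camera'])
def tp(mask):
    r,c=np.nonzero(mask&(s['depth']>0)); d=s['depth'][r,c]
    u=cv2.undistortPoints(np.stack([c,r],1).astype(float).reshape(-1,1,2),s['camera_matrix'],np.array(s['distortion'])).reshape(-1,2)
    return np.c_[u*d[:,None],d]@T[:3,:3].T+T[:3,3]
for t,z in [('pad',.116),('handle',.138)]:
    for k in masks_of(s,t)[:2]:
        p=tp(k['pixels']); h=o['position'][2]-p[:,2]
        print(t,round(k['confidence'],2),np.round(k['box']),np.median(h))
        q=p[abs(h-z)<.003]*1000
        if len(q)>20: print(len(q),np.median(h[abs(h-z)<.003]),cv2.minAreaRect(q[:,:2].astype(np.float32)),np.percentile(q,1,axis=0),np.percentile(q,99,axis=0))
p=tp(np.ones((480,640),bool))*1000
f=p[(p[:,2]>60)&(p[:,2]<95)&(abs(p[:,1])<60)]
print('finger',len(f))
for sg in (1,-1):
    g=f[f[:,1]*sg>0]; print(g.min(0),g.max(0))
```

```text
pad 0.72 [297. 182.  78. 191.] 0.1162992369389798
6467 0.11635822895227704 ((45.390106201171875, -28.816364288330078), (24.492130279541016, 129.8391571044922), 89.67356872558594) [-15.6525 -40.4816 155.226 ] [109.1132 -17.2292 158.6387]
handle 0.9 [356. 162.  60. 225.] 0.0940107325487283
630 0.1378394701708592 ((29.693721771240234, 26.481433868408203), (26.74289321899414, 9.91501235961914), 89.92224884033203) [ 24.8428  13.1796 133.6431] [ 34.4928  39.261  137.9531]
finger 1619
[-10.0473  18.9472  60.1095] [11.1107 34.0707 89.7302]
[-10.0814 -32.7673  60.135 ] [ 11.2085 -18.184   88.7076]
```

Centred within 1 mm, with 14.7 mm to go to handle contact. The pad top is 68 mm below the fingertips, so I'll press it about 8.5 mm.

```bash
python3 -m jog '[[-1,0,-12,0],[-1,0,-26,0],[-1,0,-40,0],[-1,0,-52,0],[-1,0,-60,0],[-1,0,-65,0],[-1,0,-69,0],[-1,0,-73,0],[-1,0,-76,0],[-1,0,-77,0]]'; python3 -m jog '[[0,0,0,0],[0,0,0,0],[0,0,0,0],[0,0,0,0],[0,0,0,0],[0,0,0,0],[0,0,0,0],[0,0,0,0],[0,0,0,0],[0,0,0,0]]'
python3 - <<'E'
from h import *
o=telemetry.get_obs();print(o['position'],o['ft_force'],o['ft_torque'])
s=snap('side'); cv2.imwrite('pics/sd3.png',cv2.resize(s['img'][160:320,230:400,::-1],None,fx=4,fy=3.7))
p=snap('wrist','w3.png')
E
```

```text
time: 4.9
position: [0.5573, -0.1014, 0.1961]
tcp_rot: [0.718, 0.696, 0.0, 0.0]
ft_force: [-1.8, 0.8, 4.7]
finger_gap: 0.038
time: 6.15
position: [0.5572, -0.1014, 0.1958]
tcp_rot: [0.718, 0.696, 0.0, 0.0]
ft_force: [-0.4, -0.3, 4.2]
finger_gap: 0.0379
[ 0.55720546 -0.10142264  0.19578876] [-0.39883735 -0.30891307  4.24865792] [ 0.03403367  0.00049428 -0.02699074]
```

View pics/sd3.png

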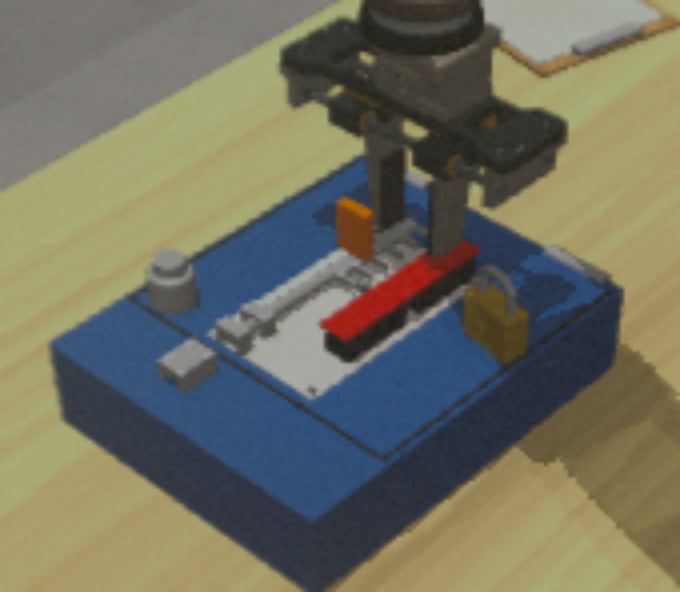

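View pics/w3.png

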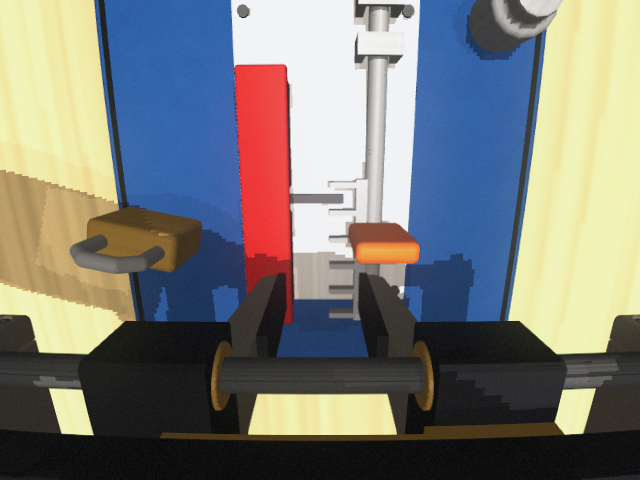

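The left fingertip is on the pad and the right one is behind the handle. The 4.2 N reading suggests 6–7 mm, while the geometry gives 8.4 mm. I'll go slightly lower and measure the pad height directly.

```bash
python3 -m jog '[[0,0,-0.5,0],[0,0,-1,0],[0,0,-1.2,0],[0,0,-1.2,0],[0,0,-1.2,0],[0,0,-1.2,0],[0,0,-1.2,0],[0,0,-1.2,0],[0,0,-1.2,0],[0,0,-1.2,0]]'
python3 - <<'E'
from h import *
s=snap('wrist')
o=telemetry.get_obs();print(o['position'],o['ft_force'])
T=np.array(s['tool_from_camera'])
m=np.zeros((480,640),bool); m[100:220,245:278]=1
r,c=np.nonzero(m&(s['depth']>0)); d=s['depth'][r,c]
u=cv2.undistortPoints(np.stack([c,r],1).astype(float).reshape(-1,1,2),s['camera_matrix'],np.array(s['distortion'])).reshape(-1,2)
p=np.c_[u*d[:,None],d]@T[:3,:3].T+T[:3,3]
print(np.percentile(o['position'][2]-p[:,2],[5,50,95]))
fs=[]
for i in range(6):
    snap('scene'); fs.append(telemetry.get_obs()['ft_force'])
print(np.mean(fs,0))
E
```

```text
time: 7.5
position: [0.5572, -0.1014, 0.1945]
tcp_rot: [0.718, 0.696, 0.0, 0.0]
ft_force: [2.1, -0.3, 5.0]
finger_gap: 0.0376
[ 0.55719518 -0.10142116  0.19454033] [ 1.87999498 -0.17977601  4.98007332]
[0.1054133  0.10648256 0.10758563]
[ 1.04688538 -0.4270177   5.08457837]
```

Pad height is 106.5 mm, so the catch is fully down. Contact is 14.7 mm ahead and the bolt needs about 58.7 mm more travel. I'll push in two stages along (0.032, 0.999).

```bash
python3 -m jog '[[0.1,4,0,0],[0.3,9,0,0],[0.4,13,0,0],[0.5,16,0,0],[0.6,19,0,0],[0.7,23,0,0],[0.9,27,0,0],[1,31,0,0],[1.1,35,0,0],[1.2,38,0,0]]'
python3 - <<'E'
from h import *
p=snap('wrist','w4.png');o=telemetry.get_obs();print(o['position'],o['ft_force'],o['finger_gap'])
E
```

```text
time: 9.1
position: [0.5582, -0.0637, 0.1945]
tcp_rot: [0.718, 0.696, -0.001, 0.0]
ft_force: [-1.2, -6.1, 3.8]
finger_gap: 0.0379
[ 0.55816213 -0.06340151  0.19447929] [-1.93605947 -4.84639889  5.08053807] 0.03789834609308039
```

View pics/w4.png

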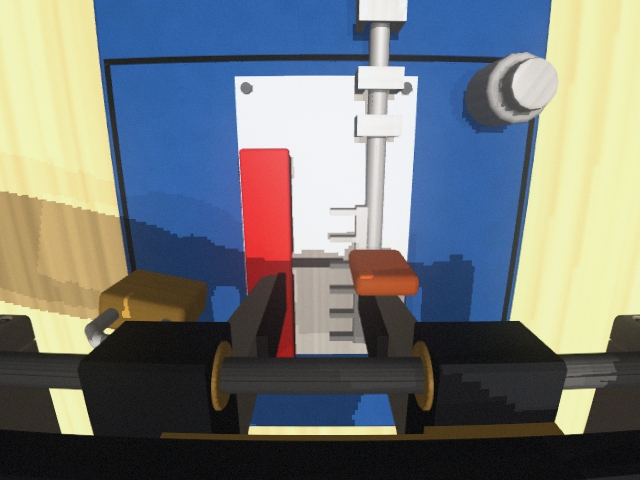

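The handle (382,272) is riding against the right fingertip, the rack has moved and the forces are small. Continuing.

```bash
python3 -m jog '[[0.1,4,0,0],[0.3,8,0,0],[0.4,12,0,0],[0.5,16,0,0],[0.6,20,0,0],[0.8,24,0,0],[0.9,28,0,0],[1,31,0,0],[1.1,33,0,0],[1.1,33.5,0,0]]'
cat > m.py <<'E'
from h import *
s=snap('wrist');o=telemetry.get_obs();print(o['time'],o['position'],o['ft_force'],o['finger_gap'])
T=np.array(s['tool_from_camera'])
m=np.zeros((480,640),bool); m[150:310,300:430]=1
im=s['img'].astype(int); m&=(im[...,0]>120)&(im[...,1]<.75*im[...,0])&(im[...,2]<.5*im[...,0])
r,c=np.nonzero(m&(s['depth']>0)); d=s['depth'][r,c]
u=cv2.undistortPoints(np.stack([c,r],1).astype(float).reshape(-1,1,2),s['camera_matrix'],np.array(s['distortion'])).reshape(-1,2)
p=(np.c_[u*d[:,None],d]@T[:3,:3].T+T[:3,3])*1000
p=p[abs(o['position'][2]*1000-p[:,2]-138)<3]
print('handle tool',np.percentile(p,2,axis=0),np.percentile(p,98,axis=0),len(p))
q=p.mean(0); yw=-np.deg2rad(1.84)
print('handle dy world',o['position'][1]*1000+q[0]*np.cos(yw)-0)
E
python3 m.py
```

```text
time: 10.4
position: [0.5592, -0.0302, 0.1945]
tcp_rot: [0.718, 0.696, -0.001, 0.0]
ft_force: [0.3, -6.4, 4.9]
finger_gap: 0.0379
10.45 [ 0.55918831 -0.03018831  0.19449136] [ 0.04474219 -5.5722939   5.13217889] 0.03766580814025924
handle tool [11.80561647 15.42377943 55.19397792] [20.25247745 40.91117489 58.8608951 ] 1239
handle dy world -13.827387723281358
```

Estimated travel is 58–59 mm, and the pushing force is still only friction (about 5.5 N). I'll creep forward to feel the stop.

```bash
python3 -m jog '[[0,0.3,0,0],[0,0.6,0,0],[0,0.9,0,0],[0,1.2,0,0],[0,1.2,0,0],[0,1.2,0,0],[0,1.2,0,0],[0,1.2,0,0],[0,1.2,0,0],[0,1.2,0,0]]'; python3 m.py
```

```text
time: 11.7
position: [0.5592, -0.0291, 0.1945]
tcp_rot: [0.718, 0.696, -0.001, 0.0]
ft_force: [-0.5, -6.1, 4.8]
finger_gap: 0.0379
11.75 [ 0.55919915 -0.02907831  0.19446988] [-0.23592235 -6.16322121  5.83054809] 0.03781722924822393
handle tool [11.7523117  15.40785241 55.23269462] [20.2561476  40.88001843 58.75649078] 1248
handle dy world -12.69785259873112
```

```bash
python3 -m jog '[[0,0.3,0,0],[0,0.6,0,0],[0,0.9,0,0],[0,1,0,0],[0,1,0,0],[0,1,0,0],[0,1,0,0],[0,1,0,0],[0,1,0,0],[0,1,0,0]]'; python3 m.py
```

```text
time: 13.0
position: [0.5592, -0.0282, 0.1945]
tcp_rot: [0.718, 0.696, -0.001, 0.0]
ft_force: [-0.0, -5.8, 4.8]
finger_gap: 0.0383
13.05 [ 0.55922786 -0.02819432  0.19446717] [-0.85522285 -6.16729874  5.44057583] 0.03773378890603354
handle tool [11.53941337 15.40674074 55.16491459] [20.16641853 40.82339574 58.86891655] 1246
handle dy world -11.94062488984829
```

```bash
python3 -m jog '[[0,0.3,0,0],[0,0.6,0,0],[0,0.8,0,0],[0,0.8,0,0],[0,0.8,0,0],[0,0.8,0,0],[0,0.8,0,0],[0,0.8,0,0],[0,0.8,0,0],[0,0.8,0,0]]'; python3 m.py
```

```text
time: 14.3
position: [0.5592, -0.028, 0.1945]
tcp_rot: [0.718, 0.696, -0.001, 0.001]
ft_force: [-0.1, -8.9, 5.7]
finger_gap: 0.038
14.35 [ 0.55924916 -0.02807446  0.19450501] [-0.98471502 -8.68832828  4.57742998] 0.03811411265090489
handle tool [11.38198985 15.37527523 55.24477905] [20.16343596 40.83163919 58.8824568 ] 1264
handle dy world -11.893006389796803
```

It's at the stop: 0.8 mm commanded gave 0.1 mm of motion, and the force rose to about 9 N. Now I'll back off the handle a little, then lift straight up to release the catch.

```bash
python3 -m jog '[[0,-1.5,0,0],[-0.1,-3,0,0],[-0.1,-4,0,0],[-0.1,-4,2,0],[-0.1,-4,5,0],[-0.1,-4,10,0],[-0.1,-4,18,0],[-0.1,-4,30,0],[-0.1,-4,45,0],[-0.1,-4,60,0]]'; python3 -m jog '[[0,-20,15,0],[0,-40,30,0],[0,-60,40,0],[0,-80,50,0],[0,-90,50,0],[0,-90,50,0],[0,-90,50,0],[0,-90,50,0],[0,-90,50,0],[0,-90,50,0]]'
python3 - <<'E'
from h import *
np.set_printoptions(precision=4,suppress=True)
o=telemetry.get_obs();print(o['time'],o['position'],o['ft_force'])
s=snap('wrist','w9.png')
R0=__import__('scipy.spatial.transform',fromlist=['x']).Rotation.from_quat(o['tcp_rot']).as_matrix()
T=np.array(s['tool_from_camera'])
for t,z in [('pad',.116),('handle',.138)]:
    for k in masks_of(s,t)[:1]:
        r,c=np.nonzero(k['pixels']&(s['depth']>0)); d=s['depth'][r,c]
        u=cv2.undistortPoints(np.stack([c,r],1).astype(float).reshape(-1,1,2),s['camera_matrix'],np.array(s['distortion'])).reshape(-1,2)
        p=(np.c_[u*d[:,None],d]@T[:3,:3].T+T[:3,3])@R0.T+o['position']
        q=p[abs(p[:,2]-z)<.003]
        print(t,k['confidence'],np.median(q,0),len(q),q.min(0),q.max(0))
s=snap('scene')
for t in ['padlock_mid','barrel_mid','oil_mid','driver_grip']:
    for k in masks_of(s,t)[:1]:
        p=pts(s,k['pixels']);print(t,round(k['confidence'],2),np.median(p,0))
cv2.imwrite('pics/s9.png',cv2.resize(s['img'][100:330,200:440,::-1],None,fx=3,fy=2.6))
E
```

```text
time: 15.6
position: [0.5594, -0.031, 0.2559]
tcp_rot: [0.718, 0.696, 0.0, 0.0]
ft_force: [0.6, 0.6, 0.8]
finger_gap: 0.038
time: 16.85
position: [0.5593, -0.1206, 0.3045]
tcp_rot: [0.718, 0.696, -0.0, -0.0]
ft_force: [-0.5, -0.4, -0.5]
finger_gap: 0.0381
16.85 [ 0.5593 -0.1206  0.3045] [-0.5288 -0.433  -0.4859]
pad 0.79 [ 0.5312 -0.0488  0.1163] 5473 [ 0.5175 -0.1206  0.1131] [0.5448 0.0102 0.1189]
handle 0.58 [ 0.5878 -0.0141  0.1378] 623 [ 0.5738 -0.0189  0.135 ] [ 0.6016 -0.0087  0.1406]
barrel_mid 0.86 [0.662  0.0385 0.1084]
oil_mid 0.57 [0.4334 0.3767 0.0597]
driver_grip 0.75 [ 0.3987 -0.4451  0.0193]
```

View pics/w9.png

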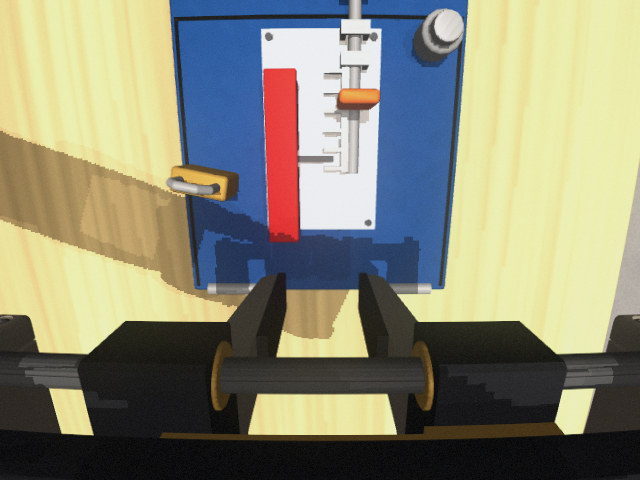

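View pics/s9.png

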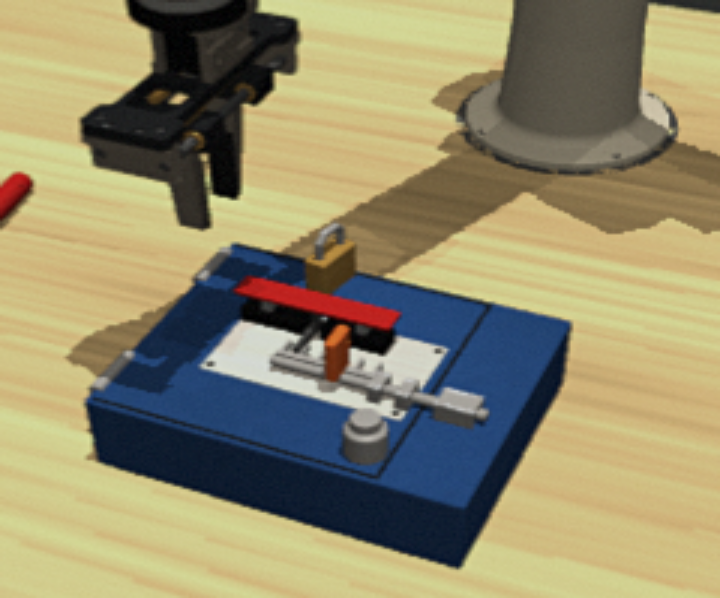

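The bolt is through its keeper (px 465,405 in the scene crop). The pad is back up at 116.3 mm, and the padlock and barrel stand where they were. Handing in.

```bash
python3 -c "
from workcell import order
print(order.finish_job())"
```

```text
the job is handed in; nothing more can be done
None
```

The key box is bolted shut and the job is handed in; the simulator gave no verdict. I held the catch pad down to its stop with one fingertip. With the other I pushed the handle until it met the end stop, where the wrist force levelled at about 9 N. I then backed off 4 mm and lifted straight up.

**Last checks, at 16.9 s of the 48 s limit:**
- **Catch:** the pad top is back at 116.3 mm, the same as before I pressed it, so the catch is fully up.
- **Bolt:** by camera and arm position it has travelled about 59–60 mm, and the picture shows it through the keeper.
- **Bystanders:** the barrel and oil bottle measured within 1 mm of their starting positions. The screwdriver reading was 6 mm off, most likely detection scatter because nothing went near it.
- **Padlock:** the network missed it in the last picture, so I checked it by eye only. It stands where it did.
- **Robot:** it is clear of everything, with only sensor noise on the wrist.

One disagreement came up on the way. At the first press the force suggested the catch was about 6 mm down and the geometry suggested 8.4 mm. I pressed 1.2 mm further and measured the pad at 106.5 mm before pushing the bolt.

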